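# Hold the terminal hatch open with its lever

## Task

A relay block has been left standing on the heavy steel flap of the service box. Push it with the fingers, without lifting it, off the flap and wholly onto the fixed deck beside the flap, where it must stay standing upright. Then press the long end of the lever all the way down to its rubber stop, so that the lever raises the flap, and finish while still holding it down; do not raise the flap by hand, do not pull the lever out of its bearings, and leave the other things on the table where they are.

Things in the scene. Friction and masses are not known exactly. Their poses are not given: they have to be found in the camera images.
- stand: Fixed blue-painted steel service box and lever stand. Origin on the table below the lever's pin, z up. The lever lies along y, long end to -y; the box spans y 35 to 165 mm: flap over x -55 to 55 mm, fixed deck x 58 to 178 mm. Bearings: two cheeks at x +-26 mm, 12 mm thick, 44 mm along y, 88 mm high, with slots open at the top.
- deck (a point): Centre of the fixed deck's clear top, axes as the stand's: 112 mm (x) x 130 mm (y), 98 mm above the table, beside the flap on its +x side and 1 mm lower than the shut flap's top. A lip 12 mm high closes its +x edge, 56 mm from this point.
- stop_top (a point): Top of the fixed rubber stop under the lever's long end: 24 mm across, 29 mm above the table.
- flap (a joint): Opening angle (rad) of the bare steel flap, 110 (stand's x) x 115 (y) x 14 mm, about 2 kg: 0 shut (top 99 mm above the table), about 0.44 with the lever on its stop. Its hinge runs along the stand's x at y = 150 mm, 85 mm above the table; it falls shut when not held.
- lever: Loose dark steel lever, 0.45 kg, its pin (12 mm thick, along x) lying in the bearing slots. Origin on the pin's axis, 70 mm above the table; axes as the stand's at the start. Long arm: bar 22 x 10 mm rising to the pad, 200 mm away along -y; short arm: its roller, 85 mm along +y, is under the flap. It needs about 4 to 10 N at the pad and turns some 0.42 rad to its stop.
- lever_pad (a point): Centre of the upper face of the square pad (44 x 44 x 10 mm) that ends the lever's long arm. It starts about 133 mm above the table and goes down nearly straight (under 15 mm sideways) to about 41 mm at the stop. The face slopes 0.28 rad down towards the pin at the start, 0.14 rad the other way at the stop.
- relay: The loose relay block left on the flap: black plastic, 50 x 44 mm (its x, y), 40 mm high with a grey cap 36 x 30 mm to 46 mm and brass terminals, 0.25 kg. Origin at the centre of its underside, z up. It slides when pushed low down.
- relay_spare: A like block that stands on the table on the robot's side of the box, to be left alone. Origin at the centre of its underside.
- spool: Solder spool standing on the table, 46 mm across, 42 mm high, on the far side of the lever; leave alone. Origin at the centre of its underside.
- cup: White plastic cup, 56 mm across, 50 mm high, on the robot's side of the lever; leave alone. Origin at the centre of its underside.
- screwdriver: Screwdriver, 160 mm long, lying beyond the lever's long end; leave alone. Origin under its middle.
- meter: Grey hand meter, 130 x 75 x 40 mm, lying to the robot's right; leave alone. Origin at the centre of its underside.
- jar: Clear jar with a grey lid, 60 mm across, 85 mm high, to the robot's left; leave alone. Origin at the centre of its underside.

How it is judged:
On the way, in this order (a step that is already met when the one before it is completed fails the run):
1. the relay block stands upright on the fixed deck, clear of the flap, with the flap still shut (x of relay in the frame of stand between 0.083 and 0.16 m and y of relay in the frame of stand between 0.035 and 0.165 m and z of relay in the frame of stand between 0.09 and 0.106 m and angle between relay's own z axis and vertical below 0.15 rad and linear speed of relay below 0.02 m/s and value of joint flap below 0.05 rad), for 0.2 s.
2. the pressed lever holds the flap up (value of joint flap above 0.38 rad and contact force between the fingers and lever above 1 N), for 0.3 s.
At the end, for the whole second after the job is handed in: Fingers still press the lever (over 1 N) and it alone holds the flap open over 0.38 rad (0.44 at the stop); the relay block stands upright and still on the deck, its centre 28 mm or more past the flap's edge; the lever is in its bearings; the other things moved under 30 mm (all of step 2 and x of relay in the frame of stand between 0.083 and 0.16 m and y of relay in the frame of stand between 0.035 and 0.165 m and z of relay in the frame of stand between 0.09 and 0.106 m and angle between relay's own z axis and vertical below 0.15 rad and linear speed of relay below 0.02 m/s and contact force between each of the arm, the fingers and flap below 0.5 N and contact force between lever and flap above 2 N and distance between lever and stand below 0.076 m and distance of each of relay_spare, spool, cup, screwdriver, meter, jar from where it was at the start of the episode below 0.03 m); the arm keeps its last pose, push and grip.
It fails at once if the flap is raised while the relay block is still on it (value of joint flap above 0.08 rad and x of relay in the frame of stand below 0.083 m).
It fails at once if the flap is raised by hand (value of joint flap above 0.08 rad and contact force between any of the fingers, the arm and flap above 1 N).
It fails at once if the relay block is lifted, knocked over or falls off the box (z of relay in the frame of stand above 0.114 m or z of relay in the frame of stand below 0.085 m or angle between relay's own z axis and vertical above 0.5 rad).
It fails at once if the lever is lifted out of its bearings (z of lever in the frame of stand above 0.08 m).
It fails at once if another thing on the table is moved more than 30 mm (distance of any of relay_spare, spool, cup, screwdriver, meter, jar from where it was at the start of the episode above 0.03 m).
It also fails if it takes over 45 s, if anything falls off the work surface, if the arm or the gripper's body presses on something with over 40 N, if the wrist force passes 120 N, or if a joint passes its speed limit or range.

## Robot

A 6-joint arm with a two-finger parallel gripper is mounted at the origin on the work surface. World frame = base frame: x ahead of the robot, y to its left, z up, the work surface at z = 0. Lengths are in m, angles in rad, forces in N, time in s.
With the tool pointing down it reaches from about 0.325 to 1 m from the base axis. Payload 5.1 kg.
Tool frame: the origin (TCP) lies midway between the tips of the shut fingers; the grasp point (between the pads) lies 19 mm behind it (pinch_z is the x of the grasp point in the tool frame, in m); x points along the fingers, y is the direction in which the jaws open and shut, and the axes are right-handed (so a half turn about x gives the same grasp; the last joint's range is limited). The gripper opens to 85 mm and grips with 20 to 120 N. Pads are 22 mm wide; open, the fingers measure 114 mm over their backs; the gripper's body (76 mm by 85 mm) begins 54 mm behind the grasp point. The pads swing forward as they close: fully open they stand 13 mm farther back than shut.
Start: joints at [1.054, 0.124, 1.65, -0, 1.367, -0.083], TCP at [0.273, 0.59, 0.208] pointing down, gripper open.
Joint ranges: [-2.61, 2.61], [-1.02, 2.33], [0.03, 2.71], [-1.35, 4.49], [0.32, 2.68], [-2.91, 2.91]. Speed limits (rad/s): [2.57, 2.57, 3.14, 3.14, 3.14, 3.14].

## Interface

Orientations are given as a unit quaternion [x, y, z, w].
In Python, from workcell import * gives the robot as it stands. Calls block until the motion is done:
- move_to(position, orientation): joint-space move of the TCP to a pose.
- line_to(position, rotation=None, v=0.15, threshold=None): straight line of the TCP; rotation=None keeps the orientation; v is the mean speed in m/s. With threshold (N) it stops when the force on the tool has changed by that much, and returns True; else False.
- goto_joints(angles): joint-space move.
- grip(opening, f_grip=None): opening from 0.0 (shut) to 1.0 (fully open); f_grip is the grip in N (None keeps the last); returns when the fingers have stopped.
- sleep(seconds).
- solve_ik(position, orientation): joint angles nearest the present ones, or None.
- grab_frame(name): name is "side" or "top" or "wrist"; returns a dict with "pixels" (384x512x3 uint8, red, green, blue), "depth" (384x512 float32, m along the optical axis (not along the pixel's ray), 0 where there is no reading), "fx", "fy", "cx", "cy" (pixels), "extrinsics" (4x4, takes a point from camera to world coordinates); the wrist camera has in their place "mount" (4x4, takes a point from camera to tool coordinates, whose origin is the TCP and whose axes are the tool frame's). Camera axes: x right, y up, looking along -z (the intrinsics and any distortion apply to the point x, -y, -z); pixel columns grow to the right and rows downward; lengths in m; the calibration is good to about 2 mm. A picture is of the moment at which its call begins: read the wrist's pose just before it.
A pose or a line that the arm cannot do raises PlanningError and nothing moves.
- sign_off(): hands the job in, once; it reports no verdict.
Readings, each from a call of its own:
- get_clock(): time.
- get_qpos(): joint angles.
- get_joint_velocities(): joint speeds.
- get_tau(): joint torques, N m.
- get_tool_pos(): TCP position.
- get_eef_rot(): TCP orientation.
- get_force(): force on the tool from outside, world axes, zero at the start.
- get_ft_torque(): the same for the moment, N m.
- get_gripper_width(): opening from 0.0 (shut) to 1.0 (fully open).
Only numpy, scipy, OpenCV 4.12 (cv2) and the standard library are available. Lean on these libraries where they do the work, as an engineer would, in place of code of your own. Each camera call takes 0.05 s, during which the arm holds its last target.

## Working session

There is one attempt and no reset: what is moved stays moved. The work goes in short steps, each a Python script; the robot and the scene stay as the last script left them, time stands still between calls to the robot, and variables do not carry over. Pictures are saved under pics/ and viewed, and the job is handed in when it is done.

```bash
ls; mkdir -p pics; cat > h.py <<'E'
from workcell import *
import numpy as np, cv2
def snap(n,f):
    d=grab_frame(n); cv2.imwrite('pics/'+f+'.png',d['pixels'][:,:,::-1]); np.savez('/tmp/'+f,**{k:v for k,v in d.items()}); return d
def px(d,u,v,z=None):
    E=np.array(d['extrinsics'])
    ray=np.array([(u-d['cx'])/d['fx'],-(v-d['cy'])/d['fy'],-1.])
    if z is None:
        dep=float(d['depth'][int(v),int(u)]); return E[:3,:3]@(ray*dep)+E[:3,3]
    r=E[:3,:3]@ray; t=(z-E[2,3])/r[2]; return E[:3,3]+t*r
E
python3 - <<'E'
from h import *
for n in ['side','top','wrist']:
    d=snap(n,n+'0'); print([k for k in d], d['fx'],d['cx'],d['cy'])
    if n!='wrist':print(np.round(d['extrinsics'],3))
print(get_clock(),get_eef_rot(),get_tool_pos())
E
```

```text
pics
['pixels', 'depth', 'fx', 'fy', 'cx', 'cy', 'extrinsics'] 374.08077615924805 256.26539892193034 199.33002981966996
[[ 0.816  0.37  -0.444 -0.02 ]
 [-0.578  0.529 -0.621 -0.801]
 [ 0.006  0.764  0.646  0.939]
 [ 0.     0.     0.     1.   ]]
['pixels', 'depth', 'fx', 'fy', 'cx', 'cy', 'extrinsics'] 355.5064902146333 253.13903707446062 195.7838946318616
[[-0.021  0.991 -0.13   0.433]
 [-0.999 -0.017  0.032  0.004]
 [ 0.029  0.131  0.991  1.062]
 [ 0.     0.     0.     1.   ]]
['pixels', 'depth', 'fx', 'fy', 'cx', 'cy', 'mount'] 268.8130400399195 257.88688904851654 185.67253865383753
0.15 [ 0.15161715  0.69071516 -0.15270113  0.69036742] [0.27297031 0.58935244 0.20734354]
```

View pics/side0.png

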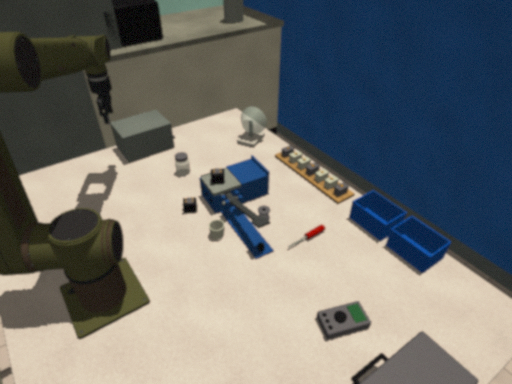

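View pics/top0.png

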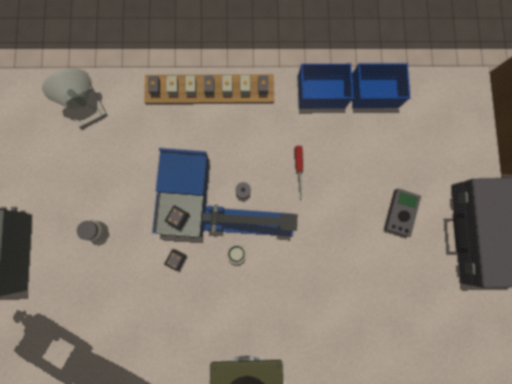

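```bash
python3 - <<'E'
import cv2
a=cv2.imread('pics/top0.png')[140:280,140:310]
cv2.imwrite('pics/top0c.png',cv2.resize(a,None,fx=4.5,fy=4.2,interpolation=cv2.INTER_CUBIC))
b=cv2.imread('pics/side0.png')[150:265,170:290]
cv2.imwrite('pics/side0c.png',cv2.resize(b,None,fx=5,fy=5,interpolation=cv2.INTER_CUBIC))
E
```

```text
(no output)
```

View pics/top0c.png

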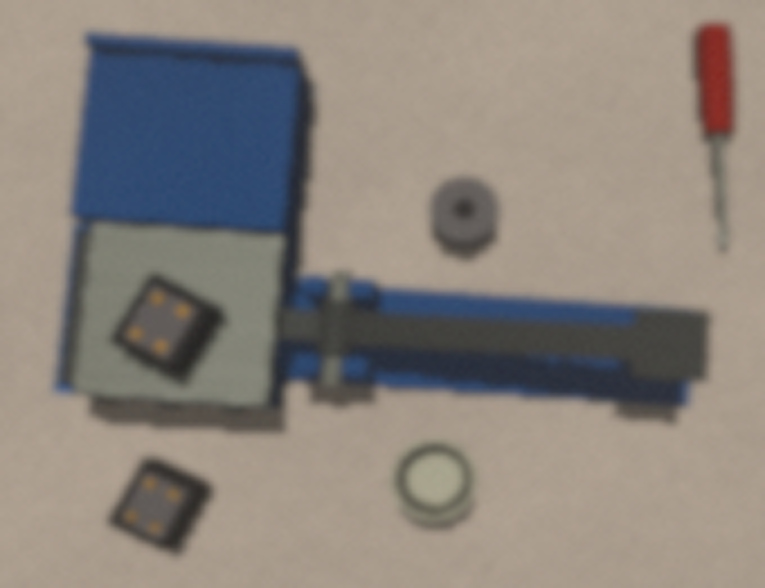

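View pics/side0c.png

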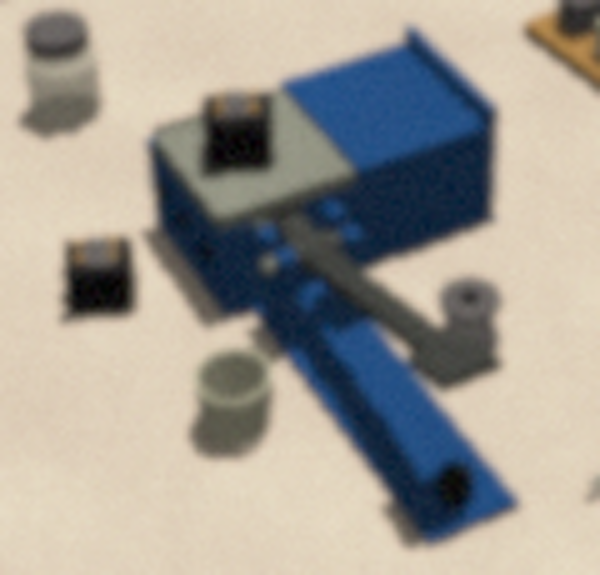

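```bash
cat >> h.py <<'E'
def load(f):
    d=np.load('/tmp/'+f+'.npz'); return {k:d[k] for k in d}
E
python3 - <<'E'
from h import *
d=load('top0')
def c(x,y,z=None): return np.round(px(d,140+(x+.5)/4.5-.5,140+(y+.5)/4.2-.5,z),4)
for n,x,y,z in [('flap++',85,222,.099),('flap+-',285,236,.099),('flap--',272,405,.099),('flap-+',70,388,.099),
 ('deck++',90,54,.098),('deck+-',298,68,.098),('deck-+',75,215,.098),
 ('cap',159,322,.145),('t1',157,298,.145),('t2',184,313,.145),('t3',160,345,.145),('t4',133,334,.145),
 ('pad',673,345,.133),('pad1',638,310,.139),('pad2',708,314,.139),('pad3',705,380,.127),('pad4',630,375,.127),('pin',340,325,.07),
 ('spare',158,503,.046),('cup',434,480,.05),('spool',465,210,.042)]:
  print(n,c(x,y,z),c(x,y))
E
```

```text
flap++ [0.5727 0.2295 0.099 ] [0.5759 0.2346 0.0771]
flap+- [0.5616 0.1094 0.099 ] [0.5638 0.1112 0.0821]
flap-- [0.4529 0.1173 0.099 ] [0.4534 0.1202 0.0746]
flap-+ [0.4661 0.2369 0.099 ] [0.4667 0.2409 0.0822]
deck++ [0.6843 0.2282 0.098 ] [ 7.101e-01  2.512e-01 -7.000e-04]
deck+- [0.6731 0.1012 0.098 ] [0.6735 0.1013 0.0967]
deck-+ [0.5776 0.2358 0.098 ] [0.5774 0.2355 0.0991]
cap [0.5036 0.176  0.145 ] [0.5035 0.1757 0.1463]
t1 [0.5184 0.1772 0.145 ] [0.5183 0.1771 0.1456]
t2 [0.5089 0.1619 0.145 ] [0.5087 0.1615 0.1471]
t3 [0.4896 0.1753 0.145 ] [0.4894 0.1749 0.1474]
t4 [0.4966 0.1907 0.145 ] [0.4967 0.191  0.1435]
pad [ 0.4846 -0.1191  0.133 ] [ 0.4847 -0.1194  0.1306]
pad1 [ 0.5064 -0.0987  0.139 ] [ 0.5171 -0.1137  0.0041]
pad2 [ 0.5031 -0.1393  0.139 ] [ 0.5033 -0.1398  0.136 ]
pad3 [ 0.4627 -0.1379  0.127 ] [ 0.4624 -0.1367  0.135 ]
pad4 [ 0.4667 -0.0941  0.127 ] [ 0.4711 -0.1067  0.0061]
pin [0.5053 0.0788 0.07  ] [0.5044 0.0778 0.0827]
spare [0.3905 0.1943 0.046 ] [0.3905 0.1946 0.0445]
cup [0.402  0.0226 0.05  ] [0.4007 0.0234 0.0052]
spool [5.853e-01 1.000e-04 4.200e-02] [0.4326 0.0038 1.0616]
```

```bash
cat >> h.py <<'E'
from scipy.spatial.transform import Rotation as Ro
O=np.array([.505,.080]); TH=-0.095
def s2w(p,):
    c,s=np.cos(TH),np.sin(TH); return np.array([O[0]+c*p[0]-s*p[1],O[1]+s*p[0]+c*p[1]])
def w2s(p):
    c,s=np.cos(TH),np.sin(TH); a=p[0]-O[0];b=p[1]-O[1]; return np.array([c*a+s*b,-s*a+c*b])
def tool(yaw,tilt=0.,flip=False):
    """tool z along heading yaw (world), fingers down; tilt>0: tips lead along heading"""
    f=np.array([np.cos(yaw),np.sin(yaw),0]); l=np.array([-f[1],f[0],0]); z=np.array([0,0,1.])
    x=-z*np.cos(tilt)+f*np.sin(tilt); y=l; 
    if flip: y=-l
    return Ro.from_matrix(np.stack([x,y,np.cross(x,y)],1)).as_quat()
E
python3 - <<'E'
from h import *
d=load('wrist0'); print(np.round(d['mount'],3)); print(np.round(Ro.from_quat(get_eef_rot()).as_matrix(),3))
print(get_qpos())
for fl in (0,1):
  for yaw in (TH-.49,TH-.25,TH):
    q=solve_ik([.47,.19,.11],tool(yaw,.15,fl)); print(fl,yaw,None if q is None else np.round(q,2))
  q=solve_ik([.484,-.119,.14],tool(TH,0,fl)); print(np.round(q,2))
  q=solve_ik([.484,-.119,.14],tool(TH+np.pi/2,0,fl)); print(None if q is None else np.round(q,2))
E
```

```text
[[-0.     0.277 -0.961 -0.165]
 [ 1.     0.001 -0.    -0.   ]
 [ 0.001 -0.961 -0.277 -0.071]
 [ 0.     0.     0.     1.   ]]
[[-0.001  0.42   0.907]
 [-0.001  0.907 -0.42 ]
 [-1.    -0.002 -0.   ]]
[ 1.05441723e+00  1.24362950e-01  1.65133821e+00  1.79722648e-05
  1.36750133e+00 -8.26190038e-02]
0 -0.585 [ 0.35 -0.17  2.11 -0.13  1.11 -0.58]
0 -0.345 [ 0.33 -0.19  2.13 -0.11  1.08 -0.85]
0 -0.095 [ 0.31 -0.2   2.14 -0.07  1.06 -1.13]
[-0.35 -0.16  2.05 -0.    1.25 -1.82]
[-0.35 -0.16  2.05 -0.    1.25  2.89]
1 -0.585 [ 0.35 -0.17  2.11 -0.13  1.11  2.56]
1 -0.345 [ 0.33 -0.19  2.13 -0.11  1.08  2.29]
1 -0.095 [ 0.31 -0.2   2.14 -0.07  1.06  2.01]
[-0.35 -0.16  2.05 -0.    1.25  1.32]
[-0.35 -0.16  2.05 -0.    1.25 -0.25]
```

```bash
cat >> h.py <<'E'
def wsnap(f):
    p=np.array(get_tool_pos());r=Ro.from_quat(get_eef_rot()).as_matrix()
    d=grab_frame('wrist'); T=np.eye(4);T[:3,:3]=r;T[:3,3]=p
    d['extrinsics']=T@np.array(d['mount']); cv2.imwrite('pics/'+f+'.png',cv2.resize(d['pixels'][:,:,::-1],(768,576),interpolation=cv2.INTER_CUBIC)); np.savez('/tmp/'+f,**d); return d
E
python3 - <<'E'
from h import *
move_to([.46,.19,.27],tool(-.585)); grip(.2)
wsnap('w1'); print(get_clock(),get_gripper_width(),get_force())
E
```

```text
2.4917 0.20293303692775794 [-0.16718684 -0.27528784 -0.92636568]
```

View pics/w1.png

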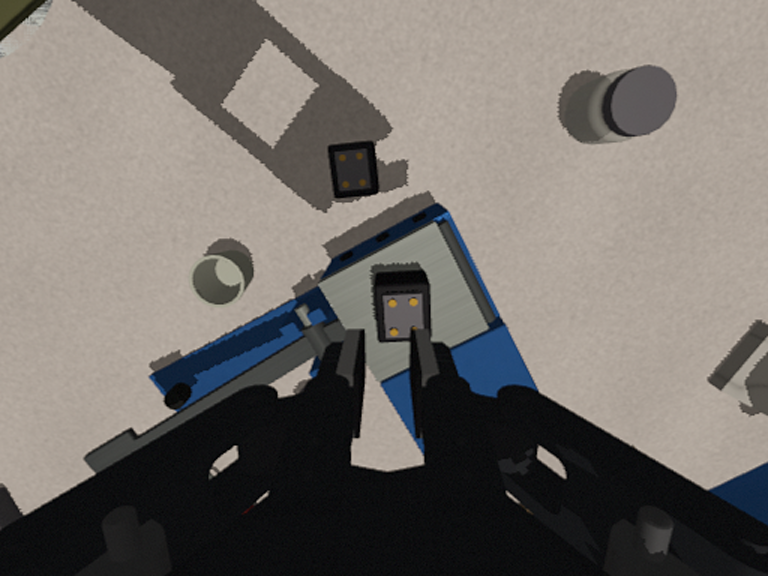

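```bash
python3 - <<'E'
from h import *
d=load('w1'); a=d['pixels'][165:240,230:310,::-1]
cv2.imwrite('pics/w1c.png',cv2.resize(a,None,fx=8,fy=8,interpolation=cv2.INTER_CUBIC))
a=d['pixels'][120:260,190:370,::-1]
cv2.imwrite('pics/w1d.png',cv2.resize(a,None,fx=4,fy=4,interpolation=cv2.INTER_CUBIC))
E
```

```text
(no output)
```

View pics/w1c.png

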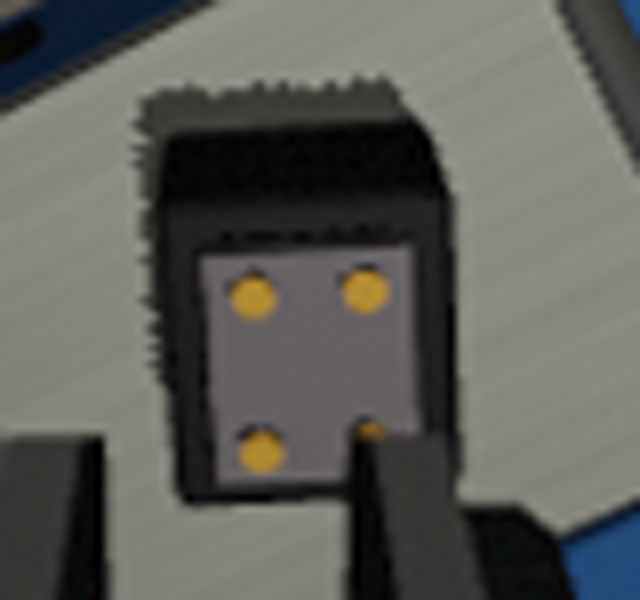

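View pics/w1d.png

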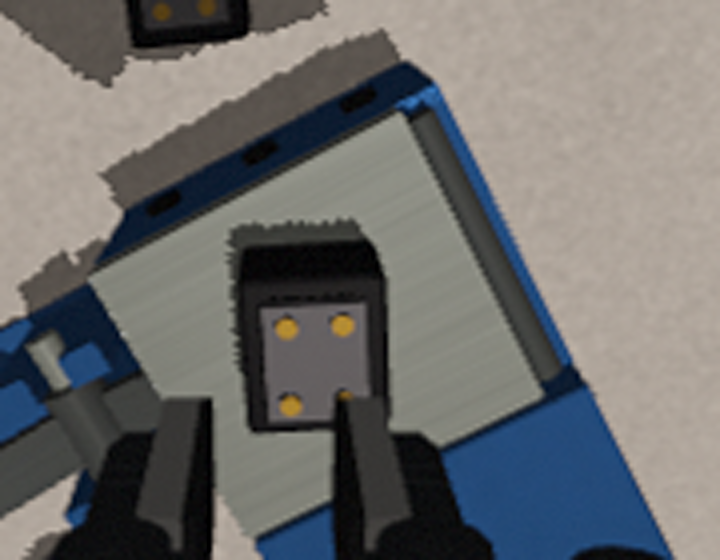

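```bash
python3 - <<'E'
from h import *
d=load('w1')
def c(x,y,z,k=8,u=230,v=165): 
    p=px(d,u+(x+.5)/k-.5,v+(y+.5)/k-.5,z); return p[:2]
g=lambda p:(np.round(p,4),np.round(w2s(p),4))
print('cap',[g(c(*q,.145)) for q in [(200,255),(412,243),(218,485),(427,473)]])
print('term',[g(c(*q,.147)) for q in [(254,299),(367,291),(262,452)]])
print('top back',[g(c(*q,.139)) for q in [(160,203),(447,192)]], g(c(183,500,.139)))
print('bot back',[g(c(*q,.099)) for q in [(165,130),(428,120)]])
a=[c(*q,.145) for q in [(200,255),(412,243),(218,485)]]
print('cap yaw', np.arctan2(*(a[2]-a[0])[::-1]), np.arctan2(*(a[1]-a[0])[::-1])-np.pi/2, 'ctr',(a[1]+a[2])/2)
print('flap',[g(c(x,y,.099,4,190,120)) for x,y in [(95,275),(400,112),(545,398),(255,535)]])
E
```

```text
cap [(array([0.4789, 0.1726]), array([-0.0347,  0.0897])), (array([0.4941, 0.1987]), array([-0.0221,  0.1171])), (array([0.5099, 0.1551]), array([-0.0022,  0.0752])), (array([0.5252, 0.1816]), array([0.0105, 0.1031]))]
term [(array([0.4881, 0.1757]), array([-0.0259,  0.0937])), (array([0.4959, 0.1897]), array([-0.0194,  0.1084])), (array([0.5083, 0.1638]), array([-0.0046,  0.0837]))]
top back [(array([0.4708, 0.171 ]), array([-0.0427,  0.0874])), (array([0.4923, 0.2063]), array([-0.0247,  0.1246]))] (array([0.5113, 0.1478]), array([-0.0002,  0.0681]))
bot back [(array([0.4705, 0.1708]), array([-0.043 ,  0.0871])), (array([0.4926, 0.2072]), array([-0.0244,  0.1254]))]
cap yaw -0.5149647947142062 -0.5263595841941187 ctr [0.50198258 0.17687752]
flap [(array([0.4524, 0.1251]), array([-0.0566,  0.0399])), (array([0.4621, 0.2359]), array([-0.0575,  0.1512])), (array([0.5713, 0.226 ]), array([0.0522, 0.1516])), (array([0.5603, 0.1156]), array([0.0517, 0.0407]))]
```

```bash
sed -i 's/^O=.*; TH/O=np.array([.5035,.0815]); TH/' h.py; cat >> h.py <<'E'
def path():
    # list of (relay centre xy, yaw) every 1 mm
    c=np.array([.502,.177]); psi=-.52; L=[]; s=0
    while True:
        L.append((c.copy(),psi))
        if w2s(c)[0]>.114: break
        if s>.012: psi=min(psi+ (TH+.52)/85, TH)
        c=c+.001*np.array([np.cos(psi),np.sin(psi)]); s+=.001
    return L
def tcp(c,psi,off=.036,z=.105):
    return np.array([c[0]-off*np.cos(psi),c[1]-off*np.sin(psi),z])
TILT=.15
E
python3 - <<'E'
from h import *
L=path(); print(len(L), w2s(L[-1][0]), L[-1])
c,p=L[0]
b=tcp(c,p,.050)
move_to([b[0],b[1],.2],tool(p,TILT)); line_to(b,v=.1)
print(get_clock(),get_force(),get_tool_pos())
wsnap('w2'); snap('side','s2')
a=cv2.imread('pics/s2.png')[130:265,150:290]
cv2.imwrite('pics/s2c.png',cv2.resize(a,None,fx=4,fy=4,interpolation=cv2.INTER_CUBIC))
E
```

```text
130 [0.11488883 0.07239319] (array([0.6247378 , 0.14266873]), -0.095)
3.9833 [ 0.66377003 -0.49386563 -0.09862428] [0.45927095 0.20205345 0.10590802]
```

View pics/w2.png

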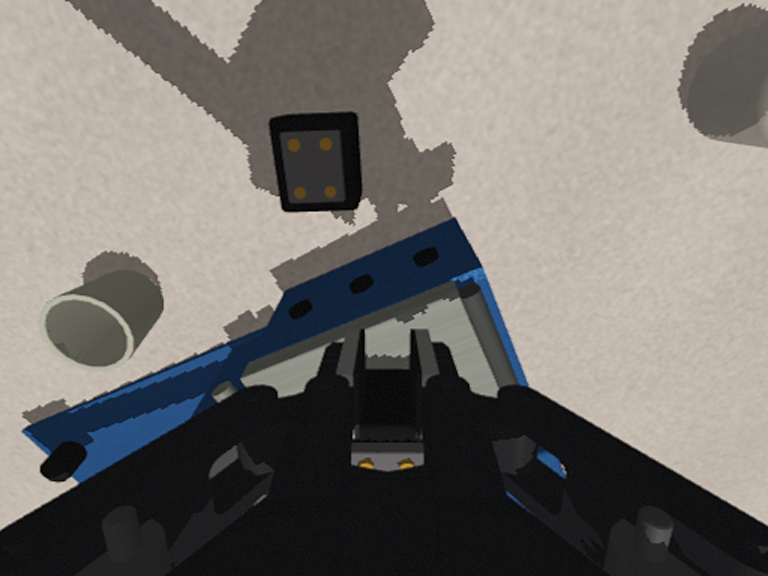

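View pics/s2c.png

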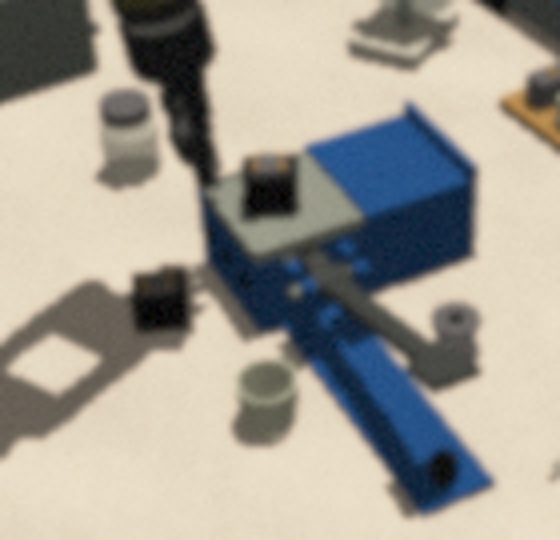

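```bash
python3 - <<'E'
from h import *
L=path()
for i in list(range(4,61,8)):
    c,p=L[i]; line_to(tcp(c,p),tool(p,TILT),v=.06)
    f=np.array(get_force()); print(i,round(get_clock(),2),np.round(f,2))
wsnap('w3'); d=snap('side','s3')
a=cv2.imread('pics/s3.png')[130:265,150:290]
cv2.imwrite('pics/s3c.png',cv2.resize(a,None,fx=4,fy=4,interpolation=cv2.INTER_CUBIC))
E
```

```text
4 4.53 [-0.25  0.4   0.2 ]
12 4.82 [-0.23 -0.14  0.36]
20 5.1 [ 0.29 -0.25  0.6 ]
28 5.38 [-0.2  -0.36  0.32]
36 5.67 [-0.15 -0.41  0.63]
44 5.95 [-1.18 -0.45  0.12]
52 6.23 [-0.45  0.4  -0.13]
60 6.52 [-1.    0.4  -0.67]
```

View pics/w3.png

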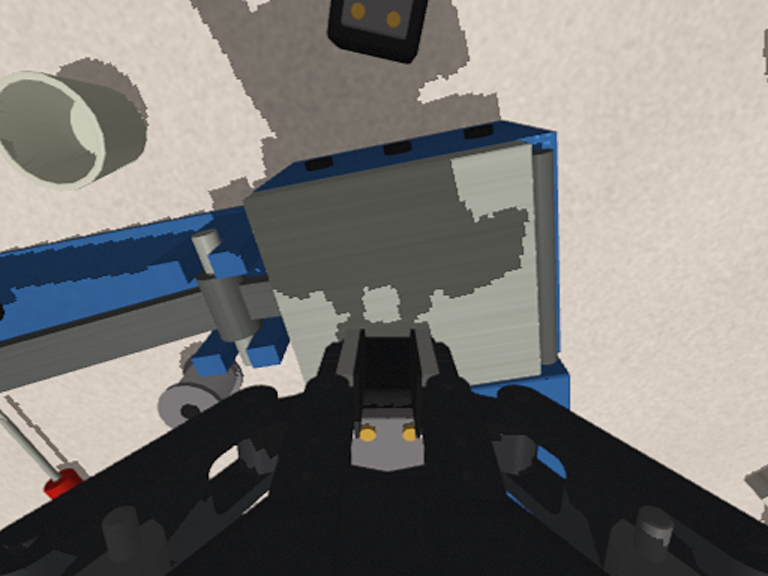

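View pics/s3c.png

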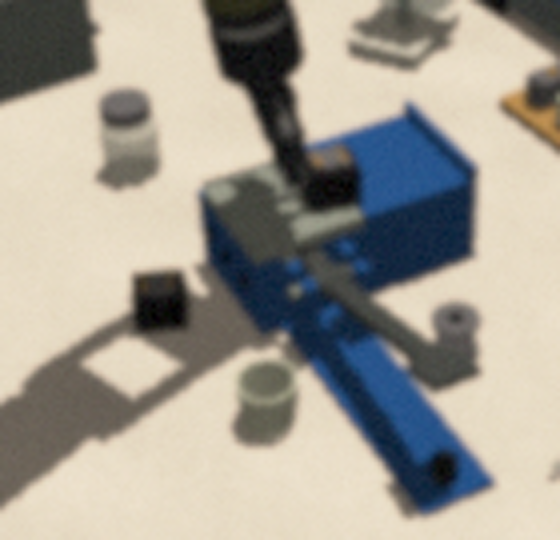

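```bash
python3 - <<'E'
from h import *
L=path()
for i in list(range(68,len(L),8))+[len(L)-1]:
    c,p=L[i]; line_to(tcp(c,p),tool(p,TILT),v=.06)
    f=np.array(get_force()); print(i,round(get_clock(),2),np.round(f,2))
wsnap('w4')
# back off 30 mm and look
c,p=L[-1]; line_to(tcp(c,p,.06),tool(p,TILT),v=.1)
d=wsnap('w5'); snap('top','t5'); snap('side','s5')
a=cv2.imread('pics/t5.png')[140:280,140:310]
cv2.imwrite('pics/t5c.png',cv2.resize(a,None,fx=4.5,fy=4.2,interpolation=cv2.INTER_CUBIC))
print(get_clock())
E
```

```text
68 6.9 [-0.73 -0.   -0.89]
76 7.18 [-0.61 -0.44  0.17]
84 7.47 [0.53 0.07 0.14]
92 7.75 [ 0.21  0.14 -0.19]
100 8.03 [-2.28  0.19 -0.61]
108 8.32 [-0.35 -0.32 -0.19]
116 8.6 [-0.32  0.22 -0.06]
124 8.88 [ 0.69  0.2  -0.89]
129 9.13 [ 0.13 -0.16  0.46]
9.725
```

View pics/w5.png

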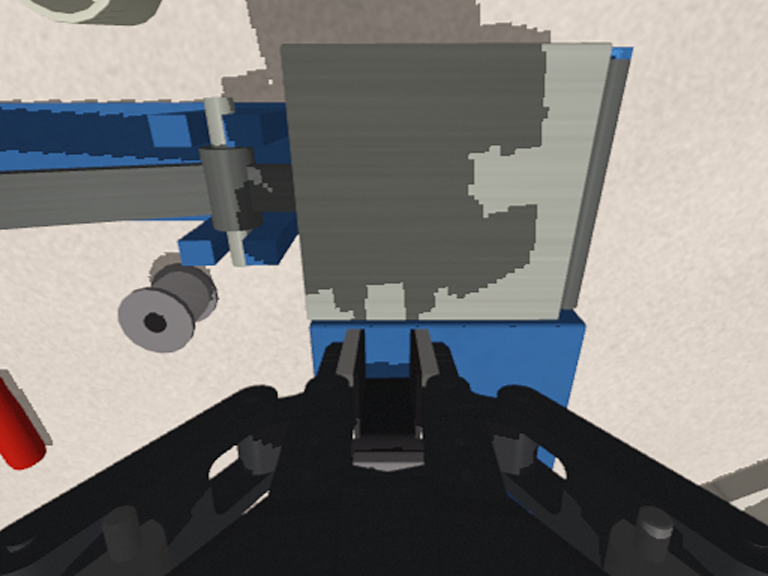

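View pics/t5c.png

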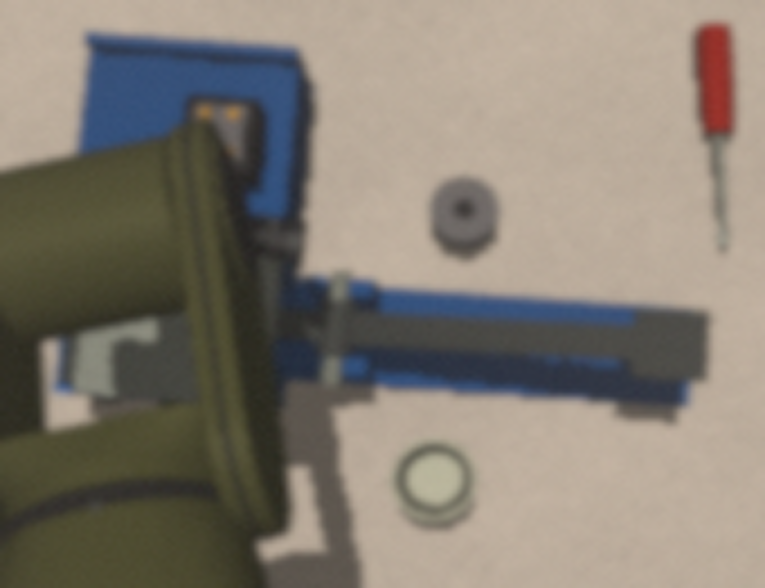

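```bash
python3 - <<'E'
from h import *
p=get_tool_pos(); line_to([p[0],p[1],.24],v=.25)
q=s2w([0,-.203]); move_to([q[0],q[1],.20],tool(TH)); grip(0.)
print(get_clock(),q,get_tool_pos(),get_force())
snap('top','t6'); snap('side','s6')
a=cv2.imread('pics/t6.png')[140:280,140:310]
cv2.imwrite('pics/t6c.png',cv2.resize(a,None,fx=4.5,fy=4.2,interpolation=cv2.INTER_CUBIC))
a=cv2.imread('pics/s6.png')[130:265,150:290]
cv2.imwrite('pics/s6c.png',cv2.resize(a,None,fx=4,fy=4,interpolation=cv2.INTER_CUBIC))
E
```

```text
11.8167 [ 0.48424399 -0.12058465] [ 0.48459366 -0.11987325  0.20018459] [ 0.19377419 -1.22692683 -0.46051579]
```

View pics/t6c.png

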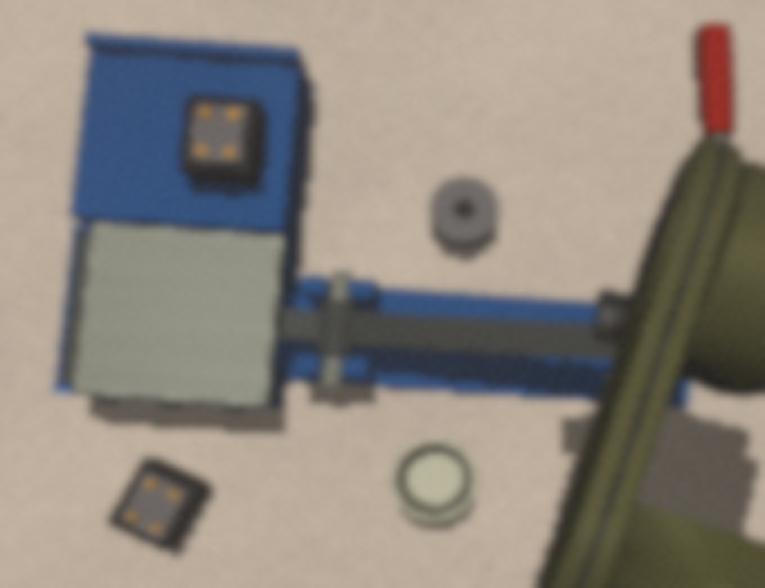

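View pics/s6c.png

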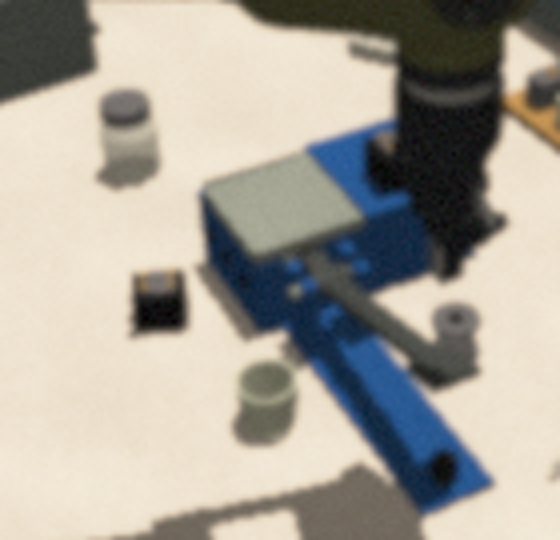

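Relay stands on the deck, with its cap at about crop (218,132). I'll check its coordinates, then start pressing with a small force threshold.

```bash
python3 - <<'E'
from h import *
d=load('t6')
def c(x,y,z=None): return px(d,140+(x+.5)/4.5-.5,140+(y+.5)/4.2-.5,z)
for q in [(218,132),(204,113),(233,114),(200,150),(230,153)]: print(np.round(w2s(c(*q,.144)),4), c(*q)[2])
print(get_force())
x,y,_=get_tool_pos()
q=s2w([0,-.203])
r=line_to([q[0],q[1],.115],v=.06,threshold=2.5)
print(r,get_tool_pos(),get_force(),get_clock())
wsnap('w7')
E
```

```text
[0.1116 0.0724] 0.14442913623307607
[0.123  0.0817] 0.14515928540149736
[0.1237 0.0649] 0.14558662782161647
[0.0995 0.0817] 0.14686726938960726
[0.099  0.0642] 0.14563205794293033
[ 0.38009768 -0.38310241  0.55439327]
False [ 0.48458995 -0.1207136   0.11553713] [-0.32160692 -0.47159231  0.92168807] 13.4833
```

View pics/w7.png

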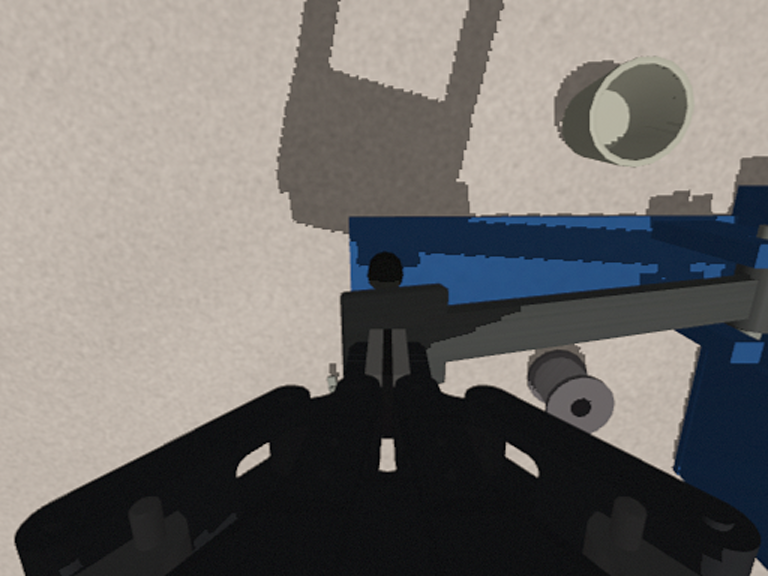

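```bash
python3 - <<'E'
from h import *
d=snap('side','s7')
a=cv2.imread('pics/s7.png')[130:265,150:290]
cv2.imwrite('pics/s7c.png',cv2.resize(a,None,fx=4,fy=4,interpolation=cv2.INTER_CUBIC))
print(get_gripper_width(),get_force(),get_tool_pos())
d=load('w7')
for u,v in [(360,310),(420,310),(430,350),(350,355)]: print(np.round(px(d,u/1.5,v/1.5),3))
E
```

```text
0.001608828567793714 [-1.17480303  0.75800657 -0.42857881] [ 0.4845327  -0.12069068  0.11547293]
[ 0.467 -0.129  0.136]
[ 0.472 -0.106  0.128]
[ 0.49  -0.103  0.129]
[ 0.476 -0.133  0.155]
```

View pics/s7c.png

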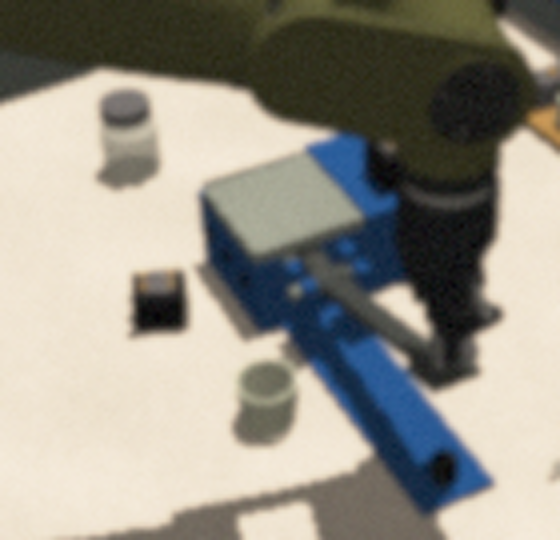

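```bash
python3 - <<'E'
from h import *
d=load('w7'); E=d['extrinsics']
def proj(p):
    q=np.linalg.inv(E)@np.array([*p,1]); return np.round([1.5*(d['cx']+d['fx']*q[0]/-q[2]),1.5*(d['cy']-d['fy']*q[1]/-q[2]),-q[2]],3)
print('tcp',proj([.4845,-.1207,.1155]))
for x in (-.022,.022):
  for y in (-.022,.022):
    w=s2w([x,-.2+y]); print(x,y,proj([*w,.133-y*.28]))
for u,v in [(375,333),(400,333),(375,340),(400,340),(375,325),(400,325),(388,312),(388,320),(388,300)]: print(u,v,np.round(px(d,u/1.5,v/1.5),3))
a=d['pixels'][180:270,215:305,::-1]
cv2.imwrite('pics/w7c.png',cv2.resize(a,None,fx=6,fy=6,interpolation=cv2.INTER_CUBIC))
E
```

```text
tcp [3.86703e+02 3.28993e+02 1.78000e-01]
-0.022 -0.022 [3.35599e+02 2.98785e+02 1.49000e-01]
-0.022 0.022 [4.49396e+02 2.88668e+02 1.61000e-01]
0.022 -0.022 [3.39552e+02 4.02721e+02 1.62000e-01]
0.022 0.022 [4.45068e+02 3.86228e+02 1.73000e-01]
375 333 [ 0.472 -0.124  0.146]
400 333 [ 0.474 -0.115  0.146]
375 340 [ 0.473 -0.124  0.152]
400 340 [ 0.473 -0.115  0.153]
375 325 [ 0.475 -0.124  0.134]
400 325 [ 0.477 -0.115  0.131]
388 312 [ 0.47  -0.119  0.133]
388 320 [ 0.473 -0.119  0.133]
388 300 [ 0.465 -0.118  0.132]
```

View pics/w7c.png

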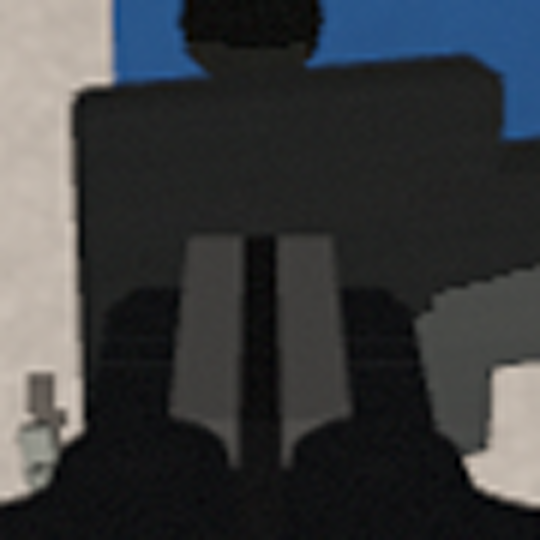

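```bash
python3 - <<'E'
from h import *
for f,u in (('w1',355),('w2',355),('w3',350),('w4',350),('w7',375)):
  d=load(f); M=d['mount']; d['extrinsics']=M
  print(f)
  for v in (322,326,329,332,336,345,360,380): print('  ',v,np.round(px(d,u/1.5,v/1.5),4))
E
```

```text
w1
   322 [ 0.1698 -0.0287  0.0659]
   326 [ 0.1725 -0.029   0.0709]
   329 [-0.0257 -0.0122 -0.0111]
   332 [-0.0289 -0.0119 -0.0113]
   336 [-0.0343 -0.0115 -0.0121]
   345 [-0.0406 -0.011  -0.0117]
   360 [-0.0512 -0.0102 -0.0116]
   380 [-0.06   -0.0096 -0.0097]
w2
   322 [-0.1652 -0.0002 -0.0709]
   326 [ 0.015  -0.0156  0.0047]
   329 [-0.0265 -0.0121 -0.0115]
   332 [-0.0293 -0.0119 -0.0115]
   336 [-0.0332 -0.0116 -0.0116]
   345 [-0.0412 -0.0109 -0.012 ]
   360 [-0.0515 -0.0102 -0.0118]
   380 [-0.0595 -0.0096 -0.0094]
w3
   322 [ 0.006  -0.0169 -0.001 ]
   326 [ 0.007  -0.017   0.0014]
   329 [-0.0268 -0.0137 -0.0116]
   332 [-0.0302 -0.0134 -0.0119]
   336 [-0.0329 -0.0132 -0.0116]
   345 [-0.0405 -0.0125 -0.0117]
   360 [-0.0512 -0.0116 -0.0116]
   380 [-0.0591 -0.011  -0.0092]
w4
   322 [ 0.0067 -0.0168 -0.0007]
   326 [ 0.0076 -0.017   0.0016]
   329 [-0.0266 -0.0136 -0.0115]
   332 [-0.03   -0.0133 -0.0118]
   336 [-0.0329 -0.0131 -0.0116]
   345 [-0.0411 -0.0123 -0.0119]
   360 [-0.0512 -0.0115 -0.0116]
   380 [-0.059  -0.0108 -0.0091]
w7
   322 [-0.0171 -0.0046 -0.0104]
   326 [-0.0177 -0.0046 -0.009 ]
   329 [-0.0263 -0.0043 -0.0114]
   332 [-0.0296 -0.0042 -0.0116]
   336 [-0.0333 -0.0041 -0.0117]
   345 [-0.0409 -0.0039 -0.0118]
   360 [-0.0519 -0.0036 -0.012 ]
   380 [-0.0652 -0.0032 -0.0128]
```

```bash
python3 - <<'E'
from h import *
q=s2w([0,-.203])
for z in (.105,.095,.085,.075):
    r=line_to([q[0],q[1],z],v=.05,threshold=8); F=np.mean([get_force() for _ in range(4)],0)
    print(r,np.round(get_tool_pos(),4),np.round(F,2),round(get_clock(),2))
    if r: break
wsnap('w8');snap('side','s8')
a=cv2.imread('pics/s8.png')[130:265,150:290]
cv2.imwrite('pics/s8c.png',cv2.resize(a,None,fx=4,fy=4,interpolation=cv2.INTER_CUBIC))
E
```

```text
True [ 0.4857 -0.1216  0.1076] [-0.55  0.41  7.22] 13.83
```

View pics/s8c.png

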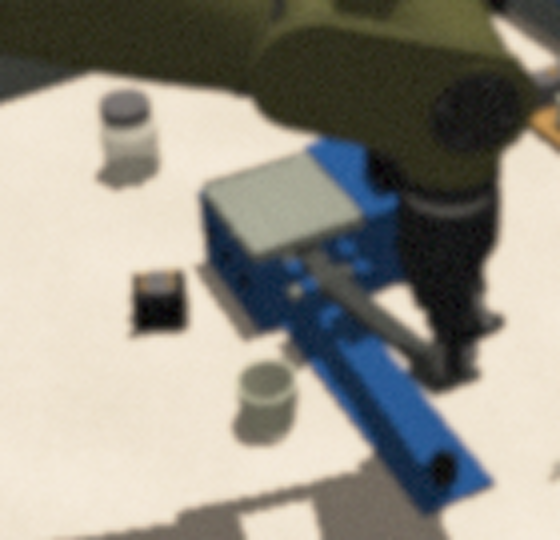

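View pics/w8.png

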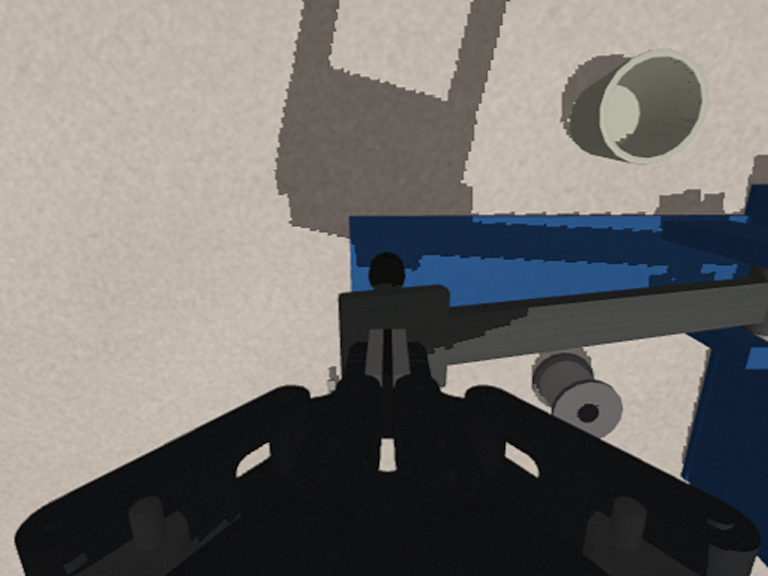

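```bash
python3 - <<'E'
from h import *
q=s2w([0,-.205])
for z in (.095,.08,.065,.05,.04,.032,.026,.022,.019,.016,.014,.012,.010):
    r=line_to([q[0],q[1],z],v=.05,threshold=15); F=np.mean([get_force() for _ in range(4)],0)
    print(z,r,np.round(get_tool_pos(),4),np.round(F,2),round(get_clock(),2))
    if r or F[2]>16: break
wsnap('w9');snap('side','s9');snap('top','t9')
a=cv2.imread('pics/s9.png')[130:265,150:290]
cv2.imwrite('pics/s9c.png',cv2.resize(a,None,fx=4,fy=4,interpolation=cv2.INTER_CUBIC))
E
```

```text
0.095 False [ 0.4859 -0.1244  0.0973] [-0.63 -3.5   8.95] 14.33
0.08 False [ 0.4863 -0.1245  0.0823] [ 0.38 -3.35  6.71] 14.78
0.065 False [ 0.4862 -0.1246  0.067 ] [ 1.11 -5.1   6.81] 15.23
0.05 False [ 0.4858 -0.1243  0.0516] [ 0.46 -4.77  4.76] 15.68
0.04 False [ 0.4857 -0.124   0.0413] [ 0.66 -3.31  3.1 ] 16.03
0.032 False [ 0.4852 -0.1234  0.0327] [ 2.87 -3.89  3.8 ] 16.34
0.026 False [ 0.4849 -0.1228  0.0265] [ 2.72 -3.41  3.06] 16.61
0.022 False [ 0.4848 -0.1224  0.0224] [ 3.03 -0.52  3.4 ] 16.86
0.019 False [ 0.4848 -0.1221  0.0194] [2.55 0.98 4.75] 17.11
0.016 False [ 0.4851 -0.1221  0.0183] [-1.77  2.74 16.22] 17.36
```

View pics/s9c.png

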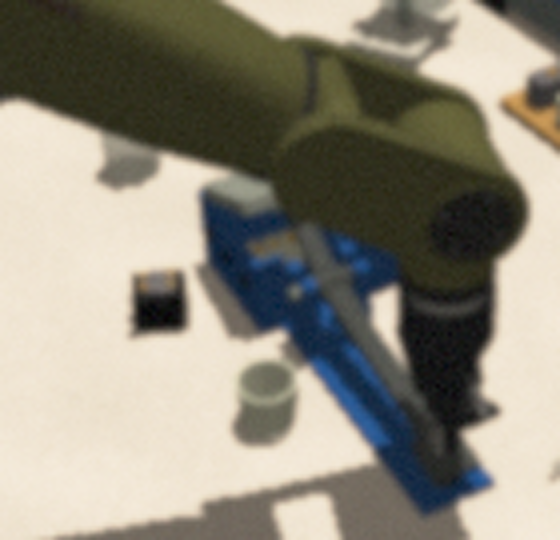

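View pics/w9.png

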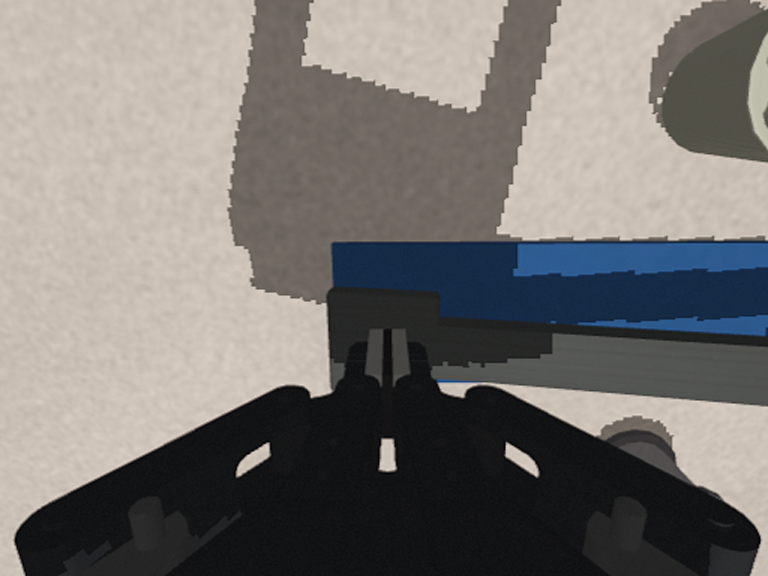

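```bash
python3 - <<'E'
from h import *
sleep(.4); print(np.mean([get_force() for _ in range(6)],0),get_tool_pos(),get_clock())
a=cv2.imread('pics/t9.png')[130:280,130:310]
cv2.imwrite('pics/t9c.png',cv2.resize(a,None,fx=4,fy=4,interpolation=cv2.INTER_CUBIC))
d=load('t9')
for u in range(165,205,8): print(u,[round(float(px(d,u,v)[2]),3) for v in range(160,235,8)])
E
```

```text
[-2.60085321  2.89629637 17.28619083] [ 0.48516358 -0.12207947  0.018323  ] 17.9083
165 [0.098, 0.097, 0.095, 0.097, 0.086, 0.107, 0.11, 0.109, 0.112, 0.108]
173 [0.099, 0.098, 0.099, 0.099, 0.099, 0.119, 0.122, 0.123, 0.121, 0.126]
181 [0.1, 0.136, 0.137, 0.097, 0.096, 0.128, 0.129, 0.131, 0.133, 0.133]
189 [0.1, 0.145, 0.145, 0.101, 0.098, 0.14, 0.142, 0.142, 0.144, 0.143]
197 [0.098, 0.139, 0.129, 0.1, 0.098, 0.003, 0.007, 0.106, 0.006, 0.005]
```

View pics/t9c.png

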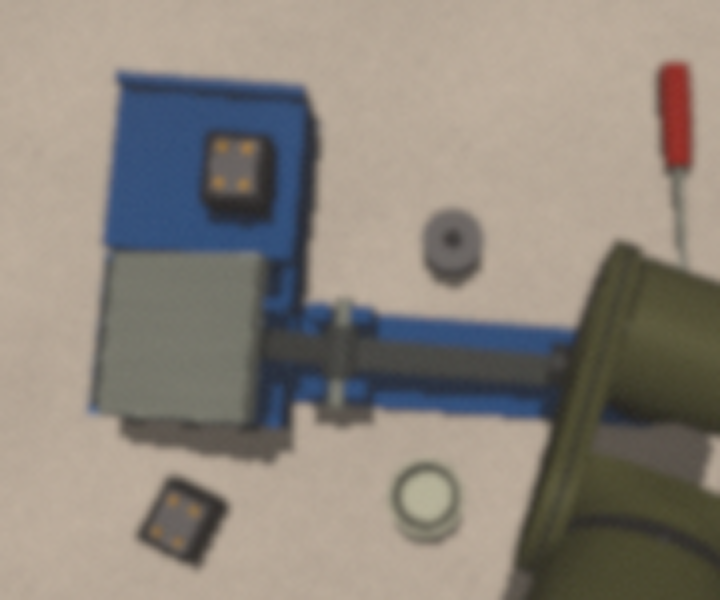

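```bash
python3 -c "
from workcell import *
sign_off(); print(get_clock(), get_force())"
```

```text
the job is handed in; nothing more can be done
the job is handed in; nothing more can be done
```

The job is done and handed in at about 18 s. The relay block stands on the deck, and the arm is still holding the lever down on its stop with the flap open.

- **Relay block:** I pushed it with two slightly opened fingers along a gentle curve onto the deck. The last check put it upright at about stand x 0.112, y 0.072 m, which is inside the allowed area.
- **Lever and flap:** I pressed the pad with shut fingers until the force rose from about 4 N to 17 N with almost no further travel. The final images show the flap open about 0.44 rad.
- **Other things:** The final overhead picture shows the spare block, cup and spool where they were. I saw no change in the rest, but the arm covered part of the view (the screwdriver's tip), and I took no final measurements of them.

**One disagreement:** by the wrist camera's depth readings and the touch on the pad, the fingertips end about 25 mm above the reported tool point. So the relay was pushed about 30 mm up its side rather than low down. It slid without tipping, and I pressed the lever by force and contact, so this made no difference there.

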